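Fetch the marble moulding from behind the mallet, tin and finial

ROBOT

A 6-joint arm with a two-finger parallel gripper is mounted at the origin on the work surface. World frame = base frame: x ahead of the robot, y to its left, z up, the work surface at z = 0. Lengths are in m, angles in rad, forces in N, time in s.
With the tool pointing down it reaches from about 0.375 to 0.925 m from the base axis. Payload 5.7 kg.
Tool frame: the origin (TCP) lies midway between the tips of the shut fingers; the grasp point (between the pads) lies 19 mm behind it; z points along the fingers, y is the line along which they close (so a half turn about z gives the same grasp; the last joint's range is limited). The gripper opens to 88 mm and grips with 3 to 60 N. Pads are 20 mm wide; open, the fingers measure 115 mm over their backs; the gripper's body (75 mm by 178 mm) begins 61 mm behind the grasp point.
Start: joints at [1.214, 0.359, 1.51, -0, 1.272, -0.115], TCP at [0.144, 0.583, 0.184] pointing down, gripper open.
Joint ranges: [-2.97, 2.97], [-1.01, 2.36], [0.21, 2.38], [-0.96, 4.11], [0.2, 2.71], [-2.98, 2.98]. Speed limits (rad/s): [2.39, 2.39, 3.14, 3.14, 3.14, 3.14].

INTERFACE

Orientations are given as a unit quaternion [x, y, z, w].
In Python, from bench import move_ptp, servo_line, goto_joints, move_gripper, sleep, inverse_kinematics, capture, PlanningError, close_job, spot_in, silhouettes, current_clock, current_joint_pos, current_qvel, current_joint_torque, current_position, current_orientation, current_force, current_torque, current_finger_gap, current_grip_force gives the robot as it stands. Calls block until the motion is done:
- move_ptp(position, orientation): joint-space move of the TCP to a pose.
- servo_line(position, orientation=None, rate=0.15, contact_N=None): straight line of the TCP; orientation=None keeps the orientation; rate is the mean speed in m/s. With contact_N (N) it stops when the force on the tool has changed by that much, and returns True; else False.
- goto_joints(angles): joint-space move.
- move_gripper(opening): finger opening in m; the grip force is fixed at half the most; returns when the fingers have stopped.
- sleep(seconds).
- inverse_kinematics(position, orientation): joint angles nearest the present ones, or None.
- capture(name): name is "side" or "top"; returns a dict with "image" (420x560x3 uint8, blue, green, red), "range_z" (420x560 float32, m along the optical axis (not along the pixel's ray), 0 where there is no reading), "intrinsics" (3x3 intrinsics, pixels), "k1" (the pictures are not rectified: a ray, as slopes to the right and down, at radius r is drawn at 1 + k1 r^2 times it, then the intrinsics apply), "R" (3x3) and "t" (3): a world point X has camera coordinates R X + t. Camera axes: x right, y down, z forward; pixel columns grow to the right and rows downward; lengths in m; the calibration is good to about 2 mm. A picture is of the moment at which its call begins.
A pose or a line that the arm cannot do raises PlanningError and nothing moves.
- close_job(): hands the job in; it is judged then, once.
Trained networks look in the newest picture that a camera, given by its name, has taken for a name from the list of things; names that differ only in an ending like _2 or _b are one class to them, and where a whole thing is asked for, a point or a joint stands for the part that bears it (a point fixed in the world has none). Each returns a list of dicts, best first, with "conf" (0 to 1); they miss things now and then, are a little off and sometimes report something else, mostly with a low value. They report only what shows in the picture. A call takes as long as a camera call. They do not tell look-alikes from the thing itself.
- spot_in(camera, query): "xy" ([column, row] in pixels, amid what is visible of it).
- silhouettes(camera, query): "region" (420x560 bool, what is visible of it) and "xy" ([column, row] in pixels, amid what is visible of it).
Readings, each from a call of its own:
- current_clock(): time.
- current_joint_pos(): joint angles.
- current_qvel(): joint speeds.
- current_joint_torque(): joint torques, N m.
- current_position(): TCP position.
- current_orientation(): TCP orientation.
- current_force(): force on the tool from outside, world axes, zero at the start.
- current_torque(): the same for the moment, N m.
- current_finger_gap(): finger opening in m.
- current_grip_force(): force on a finger pad.
Only numpy, scipy, OpenCV 4.12 (cv2) and the standard library are available. Lean on these libraries where they do the work, as an engineer would, in place of code of your own. Each camera call takes 0.05 s, during which the arm holds its last target. There are 200 camera calls.

TASK

Take the mallet, the tin and the marble finial off the rack board and stand them all in the plywood side tray, then lift out the marble moulding they hem in and lay it gently on the rubber-faced carving rest, right side up, centred and lengthwise. Only then put the mallet, tin and finial back upright, each exactly where it stood at the start. Knock none of them over, and leave the little grey sanding block lying where it is on the rack.

Things in the scene. Friction and masses are not known exactly. Their poses are not given: they have to be found in the camera images.
- mallet: Stone carver's round mallet standing head down: dark iron head 48 mm across at the foot, 43 mm at its top, 64 mm high; above it a pale wooden handle 26 mm thick, from 64 mm up to 160 mm (straight to 152 mm). About 0.6 kg. Loose; origin at the centre of its underside, z up through its top, yaw arbitrary. Starts upright on a cork spot of the rack.
- tin: Closed bright metal tin, a plain upright cylinder 46 mm across, 105 mm high. About 0.3 kg. Loose; origin at the centre of its underside, z up through its top, yaw arbitrary. Starts upright on a cork spot of the rack.
- finial: White marble turned finial: round foot 48 mm across and 16 mm high, plain round shaft 32 mm across from 16 to 74 mm height, ball 26 mm across on top, 97 mm high in all. About 0.35 kg. Loose; origin at the centre of its underside, z up through its top, yaw arbitrary. Starts upright on a cork spot of the rack.
- moulding: Bar of white marble moulding, 180 mm long (its x axis), 40 mm wide (y): base 40 mm wide and 28 mm high, on it a ridge 26 mm wide up to 42 mm, with a row of beads to 49 mm. About 0.65 kg. Loose; origin at the centre of its underside, z up. Starts lying across the middle of the rack board, between the two front spots and the rear one.
- rack: Fixed brown wooden board, 210 mm deep (x, away from the robot) by 240 mm wide (y), top 18 mm above its origin (centre of its underside, on the bench); dark lip along the far edge, 15 mm above the top. Three cork spots: front two at x -54, y +46 and -46 mm, rear at x +54, y 0; which thing stands on which changes.
- tray: Fixed empty plywood side tray, outside 270 mm long (x) by 110 mm wide (y), walls 6 mm thick and 20 mm high, floor 6 mm above its origin, which is the centre of its underside on the bench. Left or right of the rack.
- rest: Fixed carving rest: pale wooden block with black rubber face, 230 mm long (x) by 90 mm wide (y); the face, 220 by 80 mm, is 30 mm above its origin, which is the centre of its underside on the bench. On the other side of the rack from the tray.
- sander: Small grey sanding block, 45 mm (x) by 32 mm (y), 20 mm high, lying loose in the far right corner of the rack board, about 85 mm to the side of the rear spot; origin at the centre of its underside. Leave it where it lies.
Not all that is in view belongs to the job. What is shaped like the tin but red is not meant. What is shaped like the rest but turquoise is not meant.

How it is judged:
On the way, in this order (a step that is already met when the one before it is completed fails the run):
1. the mallet, tin and finial all stand released in the side tray, the moulding still on the rack (x of mallet in the frame of tray between -0.125 and 0.125 m and y of mallet in the frame of tray between -0.045 and 0.045 m and z of each of mallet, tin, finial in the frame of tray below 0.016 m and angle between each of mallet, tin, finial's own z axis and vertical below 0.15 rad and contact force between each of mallet, tin, finial and the fingers below 0.5 N and x of tin in the frame of tray between -0.125 and 0.125 m and y of tin in the frame of tray between -0.045 and 0.045 m and x of finial in the frame of tray between -0.125 and 0.125 m and y of finial in the frame of tray between -0.045 and 0.045 m and distance of moulding from where it was at the start of the episode below 0.04 m), for 0.2 s.
2. the moulding lies on the carving rest, released, while the three still stand in the tray (x of moulding in the frame of rest between -0.015 and 0.015 m and y of moulding in the frame of rest between -0.012 and 0.012 m and z of moulding in the frame of rest between 0.024 and 0.036 m and angle between the x axis of moulding and the x axis of rest, either way round below 0.15 rad and angle between moulding's own z axis and vertical below 0.1 rad and contact force between each of moulding, mallet, tin, finial and the fingers below 0.5 N and x of mallet in the frame of tray between -0.125 and 0.125 m and y of mallet in the frame of tray between -0.045 and 0.045 m and z of each of mallet, tin, finial in the frame of tray below 0.016 m and angle between each of mallet, tin, finial's own z axis and vertical below 0.15 rad and x of tin in the frame of tray between -0.125 and 0.125 m and y of tin in the frame of tray between -0.045 and 0.045 m and x of finial in the frame of tray between -0.125 and 0.125 m and y of finial in the frame of tray between -0.045 and 0.045 m), for 0.2 s.
At the end, for the whole second after the job is handed in: The moulding lies released on the rubber face of the carving rest, right side up, within 15 mm of its centre lengthwise and 12 mm crosswise and within 0.15 rad of its length; mallet, tin and finial stand upright, released, each within 15 mm of where it stood at the start; all at rest (x of moulding in the frame of rest between -0.015 and 0.015 m and y of moulding in the frame of rest between -0.012 and 0.012 m and z of moulding in the frame of rest between 0.024 and 0.036 m and angle between the x axis of moulding and the x axis of rest, either way round below 0.15 rad and angle between each of moulding, mallet, tin, finial's own z axis and vertical below 0.1 rad and contact force between each of moulding, mallet, tin, finial and the fingers below 0.5 N and distance of each of mallet, tin, finial from where it was at the start of the episode below 0.015 m and linear speed of each of mallet, tin, finial, moulding below 0.02 m/s); the robot touches nothing.
It fails at once if the mallet, tin or finial is knocked over (angle between any of mallet, tin, finial's own z axis and vertical above 0.7 rad).
It fails at once if the moulding is dropped (falls free of the fingers, faster than a fall of about 12 mm gives) (contact force between moulding and the fingers below 0.05 N and linear speed of moulding above 0.5 m/s).
It fails at once if the sanding block is shifted by more than 15 mm (distance of sander from where it was at the start of the episode above 0.015 m).
It also fails if it takes over 136 s, if anything falls off the work surface, if the arm or the gripper's body presses on something with over 40 N, if the wrist force passes 120 N, or if a joint passes its speed limit or range.

## Working session

There is one attempt and no reset: what is moved stays moved. The work goes in short steps, each a Python script; the robot and the scene stay as the last script left them, time stands still between calls to the robot, and variables do not carry over. Pictures are saved under pics/ and viewed, at most 14 in all, crops included, and the job is handed in when it is done.

```bash
mkdir -p pics; cat > h.py <<'E'
import numpy as np, cv2
from bench import *
def cloud(c):
    K=c["intrinsics"];h,w=c["range_z"].shape
    u,v=np.meshgrid(np.arange(w),np.arange(h))
    x=(u-K[0,2])/K[0,0];y=(v-K[1,2])/K[1,1]
    xd,yd=x.copy(),y.copy()
    for _ in range(15):
        s=1+c["k1"]*(x*x+y*y);x=xd/s;y=yd/s
    z=c["range_z"];P=np.stack([x*z,y*z,z],-1)
    W=(P-c["t"])@c["R"]
    W[z<=0]=np.nan
    return W
E
python3 - <<'E'
from h import *
for n in ("top","side"):
    c=capture(n);cv2.imwrite(f"pics/{n}0.png",c["image"]);W=cloud(c);np.savez(f"{n}0.npz",W=W,im=c["image"])
    print(n,"cam at",(-c["R"].T@c["t"]).round(3))
    for q in "mallet tin finial moulding rack tray rest sander".split():
        for s in silhouettes(n,q):
            r=s["region"];p=W[r];p=p[~np.isnan(p[:,0])]
            if len(p)==0: print(q,s["conf"],s["xy"],"nodepth");continue
            hi=np.percentile(p[:,2],97);t=p[p[:,2]>hi-.006]
            rc=cv2.minAreaRect((t[:,:2]*1000).astype(np.float32))
            print(q,round(s["conf"],2),np.round(s["xy"]),"n",r.sum(),"lo",np.percentile(p,3,axis=0).round(3),"hi",np.percentile(p,97,axis=0).round(3),"toprect",np.round(rc[0]),np.round(rc[1]),round(rc[2],1),"bgr",c["image"][r].mean(0).round())
E
```

```text
top cam at [ 0.215 -0.053  1.351]
mallet 0.84 [234. 150.] n 452 lo [0.6   0.003 0.021] hi [0.631 0.042 0.179] toprect [623.  23.] [20. 20.] 62.3 bgr [62. 76. 87.]
tin 0.96 [312. 209.] n 401 lo [ 0.447 -0.188  0.008] hi [ 0.488 -0.149  0.108] toprect [ 469. -170.] [44. 44.] 20.2 bgr [ 41.  44. 157.]
tin 0.89 [313. 173.] n 461 lo [ 0.542 -0.192  0.005] hi [ 0.584 -0.15   0.108] toprect [ 564. -173.] [45. 47.] 87.4 bgr [ 41.  43. 150.]
tin 0.55 [258. 186.] n 433 lo [ 0.496 -0.056  0.029] hi [ 0.538 -0.015  0.126] toprect [518. -36.] [46. 45.] 65.5 bgr [151. 153. 151.]
finial 0.61 [222. 199.] n 314 lo [0.485 0.034 0.023] hi [0.519 0.075 0.114] toprect [507.  55.] [20. 21.] 64.1 bgr [138. 144. 146.]
moulding 0.97 [232. 176.] n 1183 lo [ 0.537 -0.062  0.021] hi [0.589 0.105 0.067] toprect [551.  19.] [ 56. 173.] 7.3 bgr [153. 158. 160.]
rack 0.77 [240. 184.] n 4905 lo [ 0.463 -0.1    0.011] hi [0.673 0.134 0.032] toprect [583.  18.] [184. 237.] 7.2 bgr [ 69. 101. 138.]
tray 0.9 [126. 208.] n 4434 lo [ 0.37   0.249 -0.001] hi [0.625 0.363 0.02 ] toprect [499. 306.] [111. 271.] 84.2 bgr [133
[... 1675 characters left out ...]
. 175.]
rack 0.62 [341. 208.] n 48 lo [ 0.606 -0.142  0.018] hi [ 0.66  -0.054  0.076] toprect [ 583. -183.] [10.  0.] -114.9 bgr [127. 128. 142.]
tray 0.77 [252. 172.] n 1474 lo [0.363 0.242 0.   ] hi [0.623 0.367 0.02 ] toprect [485. 211.] [308. 271.] 84.3 bgr [170. 203. 222.]
rest 0.82 [323. 266.] n 2570 lo [ 0.38  -0.353  0.002] hi [ 0.598 -0.252  0.032] toprect [ 491. -297.] [227.  91.] 10.5 bgr [ 79.  93. 103.]
rest 0.56 [246. 330.] n 4016 lo [ 0.123 -0.506  0.002] hi [ 0.339 -0.412  0.033] toprect [ 234. -456.] [ 89. 229.] 83.4 bgr [177. 178.  58.]
sander 0.49 [342. 205.] n 45 lo [ 0.602 -0.151  0.019] hi [ 0.66  -0.054  0.082] toprect [ 585. -179.] [1. 0.] -100.2 bgr [131. 130. 143.]
```

```bash
cat >> h.py <<'E'
def fit(p):
    k=np.median(np.linalg.norm(p-np.median(p,0),axis=1))
    rc=cv2.minAreaRect((p*1000).astype(np.float32));(w,h),a=rc[1],rc[2]
    if h>w:a+=90;w,h=h,w
    if a>90.01:a-=180
    return np.round(rc[0],1),round(w),round(h),round(a,1)
E
python3 - <<'E'
from h import *
for n in ("top","side"):
    d=np.load(n+"0.npz");W=d["W"].copy()
    def band(x0,x1,y0,y1,z0,z1):
        with np.errstate(invalid='ignore'):
            m=(W[...,0]>x0)&(W[...,0]<x1)&(W[...,1]>y0)&(W[...,1]<y1)&(W[...,2]>z0)&(W[...,2]<z1)
        m=cv2.morphologyEx(m.astype(np.uint8),cv2.MORPH_OPEN,np.ones((2,2)))
        k,l,s,_=cv2.connectedComponentsWithStats(m); i=1+np.argmax(s[1:,4]); return W[l==i][:,:2]
    print(n,"mould",fit(band(.52,.60,-.1,.14,.052,.072)),"base",fit(band(.52,.60,-.1,.14,.03,.072)))
    print("rest",fit(band(.36,.63,-.36,-.22,.025,.04)),"tray",fit(band(.33,.66,.22,.39,.012,.03)))
    for q,b in dict(mallet=(.58,.66,-.02,.06,.17,.19),tin=(.48,.55,-.08,0,.115,.13),finial=(.47,.54,.02,.09,.105,.13),finialfoot=(.46,.56,.01,.09,.028,.045)).items(): print(q,fit(band(*b)))
a=cv2.imread("pics/top0.png")[110:290,80:460];cv2.imwrite("pics/top0c.png",cv2.resize(a,None,fx=2,fy=2))
E
```

```text
top mould (array([nan, nan]), 0, 0, 0.0) base (array([556.1,  16.9]), 184, 56, -77.7)
rest (array([ 495. , -297.3]), 226, 88, 11.4) tray (array([492.7, 255.3]), 271, 10, -5.4)
mallet (array([640.9,  16.4]), 61, 21, -14.8)
tin (array([528.7, -41.8]), 61, 30, -30.9)
finial (array([506. ,  53.3]), 21, 20, -26.3)
finialfoot (array([499.4,  52. ]), 46, 31, -81.8)
side mould (array([576.7, -31.9]), 89, 55, 63.3) base (array([555.4, -76.7]), 212, 56, 62.8)
rest (array([ 490.5, -302.4]), 224, 80, 13.2) tray (array([380.7, 307.6]), 131, 69, -73.1)
mallet (array([684.7, 124.2]), 266, 18, 59.3)
tin (array([572.4,  35.9]), 245, 31, 57.0)
finial (array([544.1, 141.5]), 221, 18, 66.9)
finialfoot (array([490.1,  10.1]), 102, 40, 69.3)
```

View pics/top0c.png

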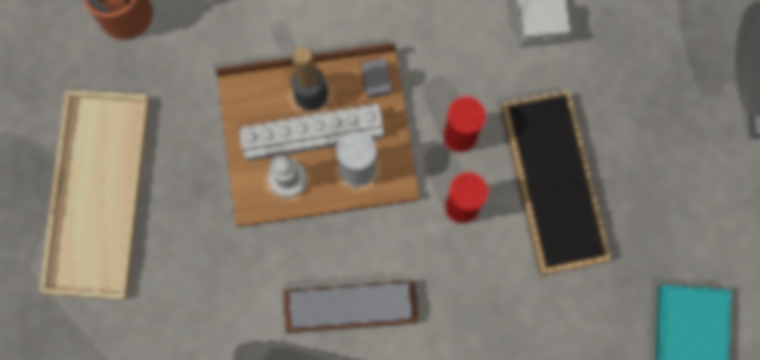

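The crop (2x, offset 80,110) shows the tray on the left, the rack in the middle (mallet at (308,85), moulding at (312,132), finial at (285,175), bright tin at (357,160)), two red tins at (465,125) and (465,197), and the black-faced rest at (555,180). This agrees with the network. The even-kernel opening shifted my masks, so I'll refit without it.

```bash
cat > f.py <<'E'
from h import *
def band(W,x0,x1,y0,y1,z0,z1):
    with np.errstate(invalid='ignore'):
        m=(W[...,0]>x0)&(W[...,0]<x1)&(W[...,1]>y0)&(W[...,1]<y1)&(W[...,2]>z0)&(W[...,2]<z1)
    k,l,s,_=cv2.connectedComponentsWithStats(m.astype(np.uint8),connectivity=4); i=1+np.argmax(s[1:,4]); return W[l==i][:,:2]
E
python3 - <<'E'
from f import *
for n in ("top","side"):
    W=np.load(n+"0.npz")["W"]
    for q,b in dict(ridge=(.52,.60,-.1,.14,.052,.072),mould=(.52,.60,-.1,.14,.035,.072),rest=(.36,.63,-.36,-.22,.025,.04),tray=(.33,.66,.22,.39,.012,.03),mallet=(.58,.66,-.02,.06,.17,.19),tin=(.48,.55,-.08,0,.118,.13),finial=(.47,.54,.02,.09,.105,.13)).items(): print(n,q,fit(band(W,*b)))
R0=dict(mallet=(.6205,.022,.121),tin=(.5155,-.038,.074),finial=(.504,.051,.057),tr1=(.583,.298,.109),tr3=(.412,.313,.045),rest=(.493,-.294,.04))
for q,p in R0.items():
  for phi in (97,-83,84,-96,100,-80):  # direction of tool y, degrees
    a=np.radians(phi-90); # tool y at phi, z down: x_tool = y x z
    quat=[np.cos((a)/2+np.pi/4*0),np.sin(a/2),0,0]
    for s in (0,1):
        qq=[-np.sin(a/2),np.cos(a/2),0,0] if s else quat
        out=[inverse_kinematics([p[0],p[1],p[2]+dz],qq) for dz in (0,.16)]
        if phi in(97,84): print(q,phi,s,[None if o is None else (o[0].round(2),o[-1].round(2)) for o in map(lambda o:None if o is None else np.array(o),out)])
print(current_orientation())
E
```

```text
top ridge (array([565.8,  22.3]), 180, 28, -81.7)
top mould (array([565.6,  22.2]), 180, 42, -81.3)
top rest (array([ 495.7, -291.7]), 230, 90, 10.2)
top tray (array([498.5, 306.3]), 271, 111, -5.8)
top mallet (array([621.9,  23.1]), 24, 22, 83.4)
top tin (array([518.4, -36. ]), 46, 46, -48.7)
top finial (array([506.8,  54.7]), 23, 22, -50.3)
side ridge (array([568.7, -24.6]), 99, 30, -82.7)
side mould (array([576.8, -26.7]), 121, 64, 58.2)
side rest (array([ 491.6, -295.9]), 228, 91, 10.1)
side tray (array([494.1, 303.3]), 273, 126, -3.9)
side mallet (array([619.,  20.]), 24, 21, -25.0)
side tin (array([515.6, -36.9]), 56, 43, 68.2)
side finial (array([503.,  47.]), 21, 15, -5.3)
mallet 97 0 [(np.float64(-0.08), np.float64(1.37)), (np.float64(-0.08), np.float64(1.37))]
mallet 97 1 [(np.float64(-0.08), np.float64(-1.77)), (np.float64(-0.08), np.float64(-1.77))]
mallet 84 0 [(np.float64(-0.08), np.float64(1.6)), (np.float64(-0.08), np.float64(1.6))]
mallet 84 1 [(np.float64(-0.08), np.float64(-1.54)), (np.float64(-0.08), np.float64(-1.54))]
tin 97 0 [(np.float64(-0.21), np.float64(1.2
[... 1095 characters left out ...]
at64(1.96))]
tr3 97 1 [(np.float64(0.52), np.float64(-1.18)), (np.float64(0.52), np.float64(-1.18))]
tr3 84 0 [(np.float64(0.52), np.float64(2.19)), (np.float64(0.52), np.float64(2.19))]
tr3 84 1 [(np.float64(0.52), np.float64(-0.95)), (np.float64(0.52), np.float64(-0.95))]
rest 97 0 [(np.float64(-0.66), np.float64(0.79)), (np.float64(-0.66), np.float64(0.79))]
rest 97 1 [(np.float64(-0.66), np.float64(-2.35)), (np.float64(-0.66), np.float64(-2.35))]
rest 84 0 [(np.float64(-0.66), np.float64(1.02)), (np.float64(-0.66), np.float64(1.02))]
rest 84 1 [(np.float64(-0.66), np.float64(-2.12)), (np.float64(-0.66), np.float64(-2.12))]
[ 1.20601319e-01  9.92701021e-01 -5.88736645e-05 -1.96833990e-05]
```

```bash
cat >> h.py <<'E'
def Q(phi):
    a=np.radians(phi+90)/2; return [np.cos(a),np.sin(a),0,0]
RPHI=97
TY=np.radians(-5.8); TC=np.array([.497,.3045])
def tr(dx): return TC+dx*np.array([np.cos(TY),np.sin(TY)])
# name: rack xy, tray xy, TCP height over foot, gap, open
OBJ=dict(mallet=((.6205,.0215),tr(.085),.103,.026,.055),finial=((.505,.053),tr(-.085),.039,.032,.06),tin=((.517,-.037),tr(0),.056,.046,.07))
HI=.28
def down(xy,z):  # to foot contact
    servo_line([*xy,z+.004],rate=.15); return servo_line([*xy,z-.0015],rate=.02,contact_N=5)
def carry(n,src,dst,zs,zd,ps,pd):
    _,_,h,g,o=OBJ[n]
    move_ptp([*src,HI],Q(ps)); move_gripper(o)
    servo_line([*src,zs+h],rate=.2); move_gripper(0)
    print(n,"gap",current_finger_gap(),"F",current_grip_force(),flush=True)
    if abs(current_finger_gap()-g)>.005: raise SystemExit("bad grasp")
    servo_line([*src,HI],rate=.2)
    print("gap up",current_finger_gap(),"t",current_clock(),current_force(),flush=True)
    move_ptp([*dst,HI],Q(pd))
    print("contact",down(dst,zd+h),current_position()[2]-zd-h,"gap",current_finger_gap())
    move_gripper(o); servo_line([*dst,HI],rate=.25); print("t",current_clock(),flush=True)
E
python3 - <<'E'
from h import *
r,t=OBJ["mallet"][:2]
carry("mallet",r,t,.018,.006,RPHI,84.2)
c=capture("top");cv2.imwrite("pics/a1.png",c["image"])
E
```

```text
mallet gap 0.024520219600608545 F 30.00867494951308
gap up 0.024917965556060646 t 6.6833 [-0.57728179  0.35671924 -6.3140043 ]
contact True 0.0004424557083339137 gap 0.02477457040140547
t 10.825
```

```bash
python3 - <<'E'
from h import *
for n in ("finial","tin"):
    r,t=OBJ[n][:2]; carry(n,r,t,.018,.006,RPHI,84.2)
move_ptp([.40,.05,.3],Q(RPHI))
from f import band
c=capture("top");cv2.imwrite("pics/a2.png",c["image"][100:300,60:460].repeat(2,0).repeat(2,1));W=cloud(c)
for q,b in dict(mould=(.52,.60,-.1,.14,.035,.072),mallet=(.54,.63,.25,.36,.155,.18),tin=(.45,.55,.25,.36,.103,.12),finial=(.36,.46,.25,.36,.093,.12)).items(): print(q,fit(band(W,*b)))
E
```

```text
finial gap 0.024720753303197764 F 30.00046670436859bad grasp
```

```bash
python3 - <<'E'
from h import *
print(current_position(),current_force())
c=capture("side");cv2.imwrite("pics/s2.png",cv2.resize(c["image"][110:250,200:400],None,fx=4,fy=4,interpolation=cv2.INTER_CUBIC))
E
```

```text
[0.50515497 0.05314945 0.05715995] [-0.61868911  1.42151823  1.33797959]
```

View pics/s2.png

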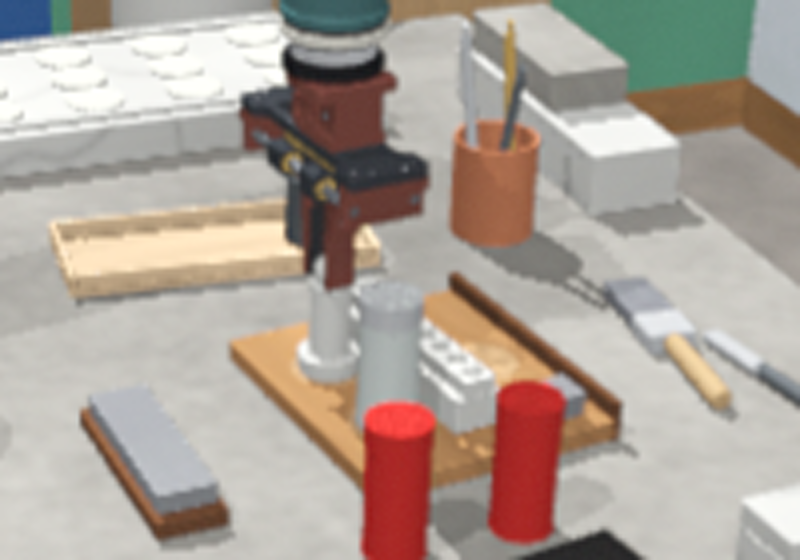

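```bash
cat >> h.py <<'E'
def proj(c,X):
    p=c["R"]@np.array(X)+c["t"];x,y=p[:2]/p[2];s=1+c["k1"]*(x*x+y*y)
    return (c["intrinsics"]@[x*s,y*s,1])[:2]
E
python3 - <<'E'
from h import *
c=capture("side");P=current_position();W=cloud(c)
for n,X in dict(tcp=P,neartip=P+[0,-.02,0],foot=[.505,.053,.018],footnear=[.505,.029,.018],shafttop=[.505,.037,.092],balltop=[.505,.053,.115]).items(): print(n,((proj(c,X)-[200,110])*4).round())
print(current_joint_pos(),current_orientation())
for v in range(240,370,8): print(v,W[110+v//4,200+330//4].round(3), c["image"][110+v//4,200+330//4])
E
```

```text
tcp [329. 321.]
neartip [339. 333.]
foot [328. 366.]
footnear [339. 381.]
shafttop [338. 290.]
balltop [331. 253.]
[-3.14589295e-02  3.86879959e-01  1.84729085e+00  2.44234287e-04
  9.07025671e-01 -1.72452242e+00] [-6.10204334e-02  9.98136493e-01  7.74763735e-05  2.06131792e-04]
240 [0.492 0.027 0.139] [52 58 98]
248 [0.496 0.037 0.128] [50 56 98]
256 [0.494 0.03  0.125] [ 53  61 102]
264 [0.493 0.029 0.119] [ 51  59 100]
272 [0.496 0.035 0.109] [ 53  59 101]
280 [0.496 0.036 0.102] [47 54 99]
288 [0.494 0.03  0.099] [ 97 102 121]
296 [0.5   0.044 0.084] [170 172 172]
304 [0.499 0.04  0.079] [178 181 181]
312 [0.497 0.036 0.075] [178 181 181]
320 [0.5   0.042 0.065] [178 182 181]
328 [0.5   0.042 0.058] [177 181 180]
336 [0.498 0.037 0.054] [177 181 180]
344 [0.498 0.036 0.047] [177 180 180]
352 [0.498 0.036 0.041] [176 180 178]
360 [0.498 0.037 0.033] [189 192 191]
368 [0.494 0.024 0.033] [174 178 178]
```

```bash
python3 - <<'E'
from h import *
move_gripper(.06); servo_line([.505,.053,.20],rate=.2)
c=capture("side");P=current_position();W=cloud(c)
print(P,((proj(c,P)-[200,90])*5).round(), ((proj(c,P+[0,0,.019])-[200,90])*5).round())
im=cv2.resize(c["image"][90:210,200:340],None,fx=5,fy=5,interpolation=cv2.INTER_CUBIC)
cv2.circle(im,tuple(int(v) for v in (proj(c,P)-[200,90])*5),4,(0,255,0),1)
cv2.imwrite("pics/s3.png",im)
E
```

```text
[0.50381875 0.05305434 0.19864966] [414. 287.] [415. 257.]
```

View pics/s3.png

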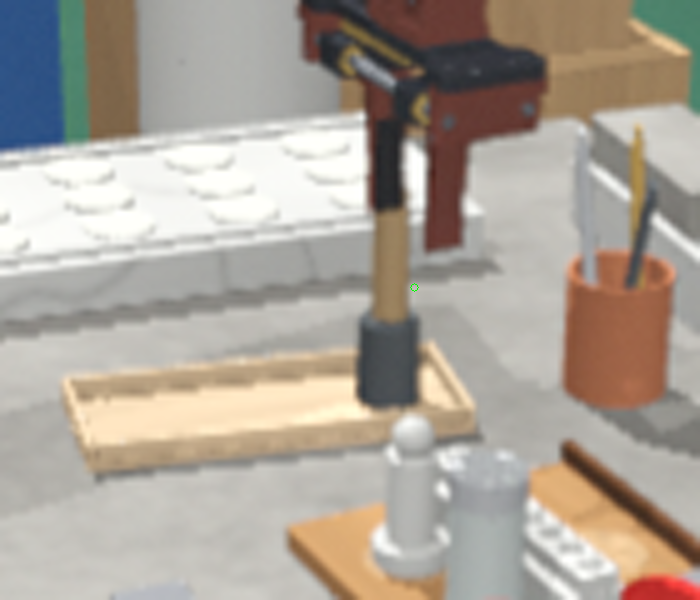

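The picture shows the mallet standing in the tray (385,360). The real fingertips, at (445,247) and (385,205), average about 59 px above the reported TCP at (414,287). The true tips are therefore about 38 mm above the reported TCP. I'll confirm this with a light touch on the empty rear spot, which is at 18 mm.

```bash
python3 - <<'E'
from h import *
move_ptp([.6205,.0215,.2],Q(RPHI)); move_gripper(0.0)
print(current_finger_gap())
servo_line([.6205,.0215,.02],rate=.15)
print(servo_line([.6205,.0215,-.035],rate=.03,contact_N=5),current_position(),current_force())
servo_line([.6205,.0215,.2],rate=.2); print(current_clock())
E
```

```text
0.0005044607255549153
True [ 0.62036493  0.02152591 -0.02011495] [-1.05878448  0.11304955  5.77468439]
21.25
```

```bash
sed -i 's/tr(.085),.103,/tr(.085),.065,/; s/tr(-.085),.039,/tr(-.085),.001,/; s/tr(0),.056,/tr(0),.018,/; s/^HI=.28/HI=.2/' h.py; python3 - <<'E'
from h import *
for n in ("finial","tin"):
    r,t=OBJ[n][:2]; carry(n,r,t,.018,.006,RPHI,84.2)
move_ptp([.40,.05,.3],Q(RPHI))
from f import band
c=capture("top");cv2.imwrite("pics/a2.png",c["image"][100:300,60:460].repeat(2,0).repeat(2,1));W=cloud(c)
for q,b in dict(mould=(.52,.60,-.1,.14,.035,.072),mallet=(.54,.63,.25,.36,.155,.18),tin=(.45,.55,.25,.36,.103,.12),finial=(.36,.46,.25,.36,.093,.12)).items(): print(q,fit(band(W,*b)))
E
```

```text
finial gap 0.03137790301343989 F 29.97923254966736
gap up 0.03136521249034748 t 25.5 [ 0.0047736   0.52273381 -4.00999729]
contact True 0.00018760629836513023 gap 0.03145599848750525
t 29.825
tin gap 0.0456519377455228 F 29.964857697486877
gap up 0.04584874841561913 t 34.025 [ 0.60229039 -0.70523004 -3.45820121]
contact True 0.0004138701455073772 gap 0.04524345262466488
t 38.35
mould (array([571.8, -19.6]), 96, 42, -80.8)
mallet (array([582.6, 295.1]), 22, 21, 0.1)
tin (array([500.5, 314.1]), 48, 31, -3.3)
finial (array([415. , 317.5]), 20, 17, 7.8)
```

View pics/a2.png

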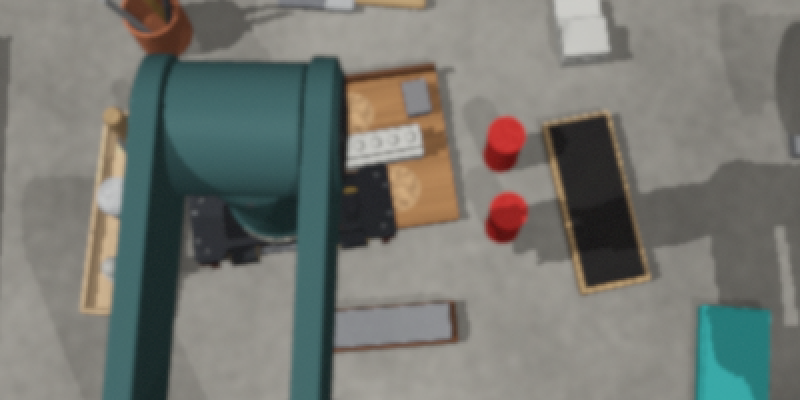

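The view shows mallet (118,120), tin (110,195) and finial (110,268) in the tray, and the moulding still in place on the rack at (385,145). Next is the moulding.

```bash
python3 - <<'E'
from h import *
s=(.565,.022); d=(.4945,-.2920); PR=10.2-90
move_ptp([*s,.12],Q(8.6)); move_gripper(.065)
servo_line([*s,-.010],rate=.12); move_gripper(0)
g=current_finger_gap(); print("gap",g,current_force())
if abs(g-.04)>.004: raise SystemExit
servo_line([*s,.2],rate=.12); print("up",current_finger_gap(),current_force(),current_torque(),current_clock(),flush=True)
move_ptp([*d,.2],Q(PR)); servo_line([*d,.010],rate=.12)
print(servo_line([*d,.000],rate=.015,contact_N=5),current_position(),current_finger_gap())
move_gripper(.065); servo_line([*d,.2],rate=.15)
move_ptp([.45,.0,.25],Q(RPHI)); print(current_clock())
from f import band
c=capture("top");W=cloud(c);cv2.imwrite("pics/a3.png",c["image"][100:300,60:460].repeat(2,0).repeat(2,1))
print("mould",fit(band(W,.36,.63,-.36,-.22,.045,.09)),"rest",fit(band(W,.36,.63,-.36,-.22,.022,.09)),np.nanpercentile(W[(W[...,0]>.42)&(W[...,0]<.57)&(abs(W[...,1]+.292)<.05)][:,2],98))
E
```

```text
gap 0.03958391663382444 [1.00613536 0.17097454 3.14853206]
up 0.040011542309805755 [-0.07471725 -0.10025587 -8.43990443] [-0.06360373  0.08083137  0.00195054] 44.8417
True [ 0.49449906 -0.29197617  0.00231322] 0.039753082803903564
52.6083
mould (array([ 494.5, -292.2]), 181, 42, 10.1) rest (array([ 496.2, -291.7]), 231, 91, 10.2) 0.0778477837966423
```

View pics/a3.png

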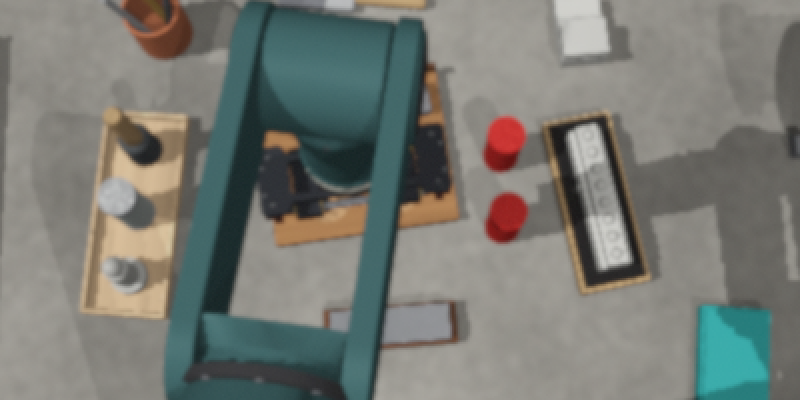

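The moulding lies centred on the rest, at (600,197) in the picture and within 2 mm by measurement. All three pieces still stand in the tray, so I'll put them back.

```bash
python3 - <<'E'
from h import *
for n in ("mallet","tin","finial"):
    r,t=OBJ[n][:2]; carry(n,t,(r[0],r[1]+.002),.006,.018,84.2,RPHI)
move_ptp([.25,.45,.25],Q(RPHI)); print(current_clock())
from f import band
c=capture("top");W=cloud(c);cv2.imwrite("pics/a4.png",c["image"][100:300,60:460].repeat(2,0).repeat(2,1))
for q,b in dict(mallet=(.58,.66,-.02,.06,.17,.19),tin=(.48,.55,-.08,0,.118,.13),finial=(.47,.54,.02,.09,.105,.13),sander=(.6,.67,-.1,-.04,.032,.05),mould=(.36,.63,-.36,-.22,.045,.09)).items(): print(q,fit(band(W,*b)))
E
```

```text
mallet gap 0.0254621767048323 F 29.984368116638507
gap up 0.025402102568980352 t 56.45 [-0.16910979  0.63660477 -5.63388261]
contact True 0.0004399466585383177 gap 0.025140903722899597
t 59.9917
tin gap 0.04569831179946272 F 29.965399503707886
gap up 0.04581517797807504 t 64.2 [-1.24365775  0.31258499 -3.36988566]
contact True 0.0003385117273227295 gap 0.045819723795217066
t 68.3833
finial gap 0.03166377321750235 F 29.978486001491547
gap up 0.03150722312182955 t 72.9333 [-0.02636458 -0.13828687 -4.71206876]
contact True 0.00014641510475845321 gap 0.03130669830088206
t 77.1333
78.8583
mallet (array([623.9,  25.1]), 24, 22, 89.6)
tin (array([519.9, -34.6]), 47, 43, -1.5)
finial (array([507.1,  54.7]), 22, 22, 25.2)
sander (array([638. , -63.3]), 47, 32, 9.1)
mould (array([ 494.8, -291.9]), 181, 42, 9.9)
```

View pics/a4.png

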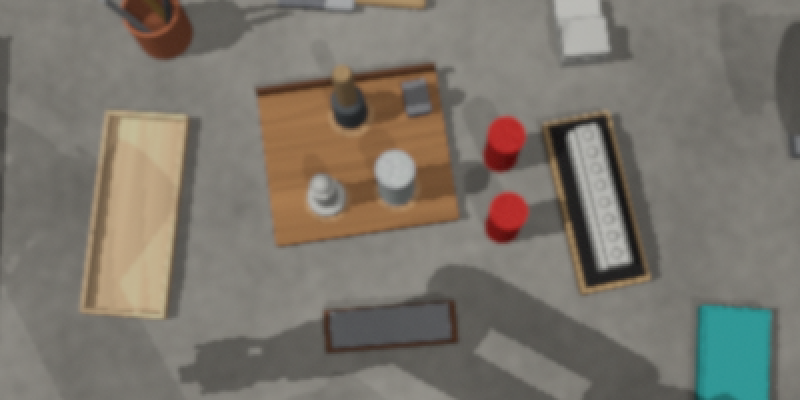

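The mallet (348,100), tin (396,178) and finial (325,193) stand upright, each within 3 mm of its starting place. The sander hasn't moved and the moulding is on the rest at (600,195). Handing in.

```bash
python3 -c "
from h import *
print(close_job())"
```

```text
the job is handed in; nothing more can be done
None
```

The job is handed in: by the last camera check the moulding lies centred and right side up on the carving rest, the mallet, tin and finial stand upright within about 3 mm of where they started, and the sanding block has not moved.

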